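# Shut and bolt the sealed hatch of an allergen box

### The job

Shut the hatch of the steel allergen box and bolt it. Swing the hatch gently down onto its rubber seal; then, pushing the bolt only lightly against the keeper, lean on the hatch until the seal gives enough for the bolt to find the bore, slide it fully home against its stop, and turn its handle down flat into the notch so that it stays locked. Force nothing: do not ram the bolt, bend the handle against the barrel or crush the seal, and leave the jars in the box and the things round it where they are.

Things in the scene. Friction and masses are not known exactly. Their poses are not given: they have to be found in the camera images.
- box: steel box on rubber feet on the worktop, 270 deep (x) x 210 wide (y) x 140 mm high. Origin: middle of its underside; x to its back, so its front faces -x, z up. Its top frame is at z = 140 mm, with a hatch opening between a 55 mm deep front strip (edge at x = -79 mm) and the hinge line at x = +104 mm, y within 89 mm
- hatch (a joint): angle of the steel hatch (183 x 178 x 8 mm) about its hinge line, along the box's y at x = +104, z = 140 mm; rad, 0 = flush, seal squashed flat (hard stop); grows as the front edge rises. Starts at 0.5 to 1.0 and stays where left (damped stiff hinge: 2 to 8 N at the front edge moves it). Let go, it rests on the seal at 0.055 to 0.07; bolted, at 0.003 to 0.053
- hatch_edge (a point): middle of the hatch's free front edge, on its top face, 183 mm from the hinge line. The top face is bare farther than 17 mm from the middle line on which the bolt sits
- seal: black rubber bulb seal under the hatch's rim, standing some 12 mm proud at the front when free, springy. Leaning on the standing knob with 5 to 7 N starts to squash it, 11 to 16 N squashes it flat; in between lies the right height for the bolt. Over 20 N between hatch and seal crushes it. Origin: middle of the hinge line
- barrel: barrel of the bolt: dark steel slotted channel along the hatch's middle line, 82 x 22 x 25 mm high, bridged at both ends, moving with the hatch. Origin: on the hatch's top face under the notch, 156 mm from the hinge line; x along the bolt to the hinge, y to the notch's side, z out of the hatch. The rod's axis is at z = 12 mm. Slot 12 mm wide; stands 45 N at most
- bolt_travel (a joint): how far the bolt is slid, m: 0 = withdrawn, grows towards the keeper (-x of the barrel). Starts at 0 to 0.008. Its square-cut tip meets the keeper's face at about 0.022; the stop (the front bridge) is at 0.041, and only there, from 0.040 on, is the handle in line with the 10.6 mm long notch just behind the stop. Sliding takes about 2 N.
- bolt_turn (a joint): angle of the bolt's handle about the rod's axis, rad: 0 = standing straight out of the hatch, grows as it turns to +y of the barrel; 1.53 = right down, lying 3 mm over the hatch. Starts within 0.1 of 0; in the slot it can lean only about 0.2 either way. Stays where left; about 1.5 N at the knob turns it when it is in line with the notch
- knob (a point): middle of the black round knob on the bolt's handle, 42 mm from the rod's axis, so 54 mm over the hatch when standing. The knob is 17 mm in diameter and 27 mm long, on a steel stem 9 mm in diameter. Found at x = 40 mm less the travel in the barrel's frame
- keeper: bracket (18 x 50 x 31 mm) on the box's front strip; origin: middle of its underside, axes as the box's. Between its cheeks a steel block (12 mm along x) is clamped, bored 15 wide x 12.6 mm high for the 11 mm rod. The block may be set anywhere in 9 mm of height, bore axis 13 to 22 mm over the strip, and is not measured: lean the hatch down until the rod finds the bore. Stands 20 N at most
- spice_jar_2: spice jar with a white cap, 47 mm in diameter, 98 mm high, standing in the box on its floor; origin: middle of its underside
- spice_jar_1: spice jar with a red cap, 45 mm in diameter, 106 mm high, on the worktop to the left of the box; origin: middle of its underside
- spice_jar_3: spice jar with an ochre cap, 42 mm in diameter, 106 mm high, standing in the box on its floor; origin: middle of its underside
- kitchen_timer: white kitchen timer with a red dial, 62 x 66 x 66 mm, on the worktop to the left of the box; origin: middle of its underside

How it is judged:
By the outcome, as a careful person would: the job done as asked, in the order asked, and still so for the second after the job is handed in, with the robot touching nothing.
It also fails if it takes over 72 s, if anything falls off the work surface, if the arm or the gripper's body presses on something with over 40 N, if the wrist force passes 120 N, or if a joint passes its speed limit or range.

### The arm

A 7-joint arm with a two-finger parallel gripper is mounted at the origin on a cart in front of the work surface, level with it; the furniture and walls round the work are solid. World frame = base frame: x ahead of the robot, y to its left, z up, the work surface at z = 0. Lengths are in m, angles in degrees, forces in N, time in s.
With the tool pointing down it reaches from about 0.4 to 0.85 m from the base axis. Payload 4.5 kg.
Tool frame: the origin (TCP) lies on the front face of the gripper's body, between the roots of the fingers; the fingertips stand 73 mm ahead of it and the grasp point (between the pads) lies 54 mm ahead of it; z points along the fingers, y is the line along which they close (so a half turn about z gives the same grasp; the last joint's range is limited). The gripper opens to 85 mm and grips with 20 to 120 N. Pads are 22 mm wide; open, the fingers measure 114 mm over their backs; the gripper's body (76 mm by 85 mm) begins 54 mm behind the grasp point. The pads swing forward as they close: fully open they stand 13 mm farther back than shut.
Start: joints at [-65.386, 39.483, -11.15, 89.685, 9.013, 51.709, -12.324], TCP at [0.241, 0.577, 0.304] pointing down, gripper open.
Joint ranges: [-172.22, 172.22], [-26.19, 119.32], [-84.43, 86.54], [7.71, 146.69], [-57.33, 237.33], [2.42, 119.75], [-152.13, 152.13]. Speed limits (degrees/s): [147.25, 147.25, 180, 180, 180, 180, 180].

### API

Orientations are given as [roll, pitch, yaw] about the fixed x, y, z axes, in that order (R = Rz(yaw) Ry(pitch) Rx(roll)).
In Python, from rig import env gives the robot as it stands. The module is installed in compiled form; this text tells all that it offers.
- The arm moves only by the tool jog_arm, never from a script. Its argument "deltas" is a list that holds one entry, the list of rows, each a list of 7 numbers: the finger opening in mm, from 0 to 85.4, then the shift along the tool's x, y, z in units of 30 mm (1.0 is 30 mm), then the turn, a rotation vector about the tool's x, y, z in units of 6 degrees (1.0 is 6 degrees). A call has 1 to 10 rows; each row shifts and turns the commanded pose from where the row before left it, along the tool's axes as they then stand; what a row does not reach is not made up. A row lasts 1/10 s, in which the tool goes at most 50 mm and 8.59 degrees, less where a joint would pass 70% of its speed; a pose out of reach is approached as far as the arm can. A call is refused whole if a number of a shift passes 1 or a number of a turn 1, either way. A call with a gripper value outside its range is refused whole. The fingers move at their own pace and stop on an object; "force" is the grip in N (left out, the last holds). Time passes only in rows, so rows that do not move let the fingers close. It gives the time, the measured TCP pose, the force, the opening and the grip force at its end, in the units of the state.
- env.observe(): the state, without advancing time (a new reading comes with each control period).
- env.read_camera(name): name is "scene" or "top"; returns a dict with "img" (384x512x3 uint8, blue, green, red), "fx", "fy", "cx", "cy" (pixels), "k1" (the pictures are not rectified: a ray, as slopes to the right and down, at radius r is drawn at 1 + k1 r^2 times it, then the intrinsics apply), "R" (3x3) and "t" (3): a world point X has camera coordinates R X + t. Camera axes: x right, y down, z forward; pixel columns grow to the right and rows downward; lengths in m; the calibration is good to about 2 mm. A picture is of the moment at which its call begins. There is no depth.
- env.close_job(): hands the job in; it is judged then, once.
Trained networks look in a picture, given as the dict that the camera call returned (one of the last four; its "shot" number tells which), for a name from the list of things; names that differ only in an ending like _2 or _b are one class to them, and where a whole thing is asked for, a point or a joint stands for the part that bears it (a point fixed in the world has none). Each returns a list of dicts, best first, with "conf" (0 to 1); they miss things now and then, are a little off and sometimes report something else, mostly with a low value. They report only what shows in the picture. A call takes as long as a camera call.
- env.search_frame(picture, label): "bbox" ([left, top, right, bottom] in pixels, round what is visible of it).
- env.outline_of(picture, label): "pixels" (384x512 bool, what is visible of it) and "bbox" ([left, top, right, bottom] in pixels, round what is visible of it).
- env.tip_of(picture, label): "centre" ([row, column] in pixels: a listed point, or the origin of a listed thing).
The state is a dict: "time_s": time; "joint_pos": joint angles; "qd": joint speeds; "joint_efforts": joint torques, N m; "eef_pos": TCP position; "ee_rot": TCP orientation; "contact_force": force on the tool from outside, world axes, zero at the start; "moment": the same for the moment, N m; "finger_gap": finger opening in m; "finger_force": force on a finger pad.
Only numpy, scipy, OpenCV 4.12 (cv2) and the standard library are available. Lean on these libraries where they do the work, as an engineer would, in place of code of your own. Each camera call takes 0.05 s, during which the arm holds its last target. There are 200 camera calls.

## Working session

There is one attempt and no reset: what is moved stays moved. The work goes in short steps, Python scripts to look and compute and a tool call to move; the robot and the scene stay as the last step left them, time stands still between calls to the robot, and variables do not carry over. Pictures are saved under pics/ and viewed, at most 10 in all, crops included, and the job is handed in when it is done.

Besides the shell and the picture viewer there is one more tool, called after "Emit:" in YAML: its name, and indented under it one key for each argument. jog_arm: Moves the arm, as the interface text tells. Its arguments: {"type":"object","properties":{"deltas":{"type":"array"},"force":{"type":"number"}},"required":["deltas"]}

```bash
mkdir -p pics
cat > h.py <<'E'
import numpy as np, cv2
from rig import env
from scipy.spatial.transform import Rotation as Rn
def K(p): return np.array([[p['fx'],0,p['cx']],[0,p['fy'],p['cy']],[0,0,1.]]), np.array([p['k1'],0,0,0,0.])
def ray(p,rc):
    k,d=K(p); u=cv2.undistortPointsIter(np.array([[[rc[1],rc[0]]]],float),k,d,None,None,(3,50,1e-9))[0,0]
    R=np.array(p['R']);t=np.array(p['t']); v=R.T@np.array([u[0],u[1],1]); return -R.T@t, v/np.linalg.norm(v)
def tri(rs):
    A=sum(np.eye(3)-np.outer(v,v) for c,v in rs); b=sum((np.eye(3)-np.outer(v,v))@c for c,v in rs)
    x=np.linalg.solve(A,b); return x, max(np.linalg.norm((np.eye(3)-np.outer(v,v))@(x-c)) for c,v in rs)
def proj(p,X):
    k,d=K(p); R=np.array(p['R']); r,_=cv2.Rodrigues(R); return cv2.projectPoints(np.atleast_2d(X).astype(float),r,np.array(p['t'],float),k,d)[0][:,0]
def st():
    s=env.observe(); print({k:np.round(s[k],3).tolist() for k in ('time_s','eef_pos','ee_rot','contact_force','finger_gap','joint_pos')}); return s
E
python3 - <<'E'
from h import *
st()
P={n:env.read_camera(n) for n in('scene','top')}
cv2.imwrite('pics/a.png',np.hstack([cv2.resize(P[n]['img'],(400,300)) for n in P]))
cv2.imwrite('pics/s.png',cv2.resize(P['scene']['img'],(800,600)))
cv2.imwrite('pics/t.png',cv2.resize(P['top']['img'],(800,600)))
for n in P: print(n,-np.array(P[n]['R']).T@P[n]['t'])
for l in ['box','hatch_edge','barrel','knob','keeper','seal','spice_jar_1','kitchen_timer','hatch']:
    r=[];
    for n in P:
        q=env.tip_of(P[n],l)if l!='hatch' else []
        print(l,n,[(np.round(a['centre'],1).tolist(),round(a['conf'],2)) for a in q[:3]])
        if q: r.append(ray(P[n],q[0]['centre']))
    if len(r)==2: print('   ',np.round(tri(r)[0],4),round(tri(r)[1],4))
E
```

```text
{'time_s': 0.0, 'eef_pos': [0.241, 0.576, 0.303], 'ee_rot': [-179.894, 0.006, 157.327], 'contact_force': [-0.561, 0.13, 0.129], 'finger_gap': 0.085, 'joint_pos': [-65.385, 39.534, -11.146, 89.745, 9.012, 51.709, -12.324]}
scene [ 1.09584229 -0.28047538  0.77977193]
top [0.40171024 0.30064023 1.14829521]
box scene [([272.2, 214.1], 0.88)]
box top [([183.7, 315.1], 0.89)]
    [ 0.6009  0.1451 -0.0013] 0.0097
hatch_edge scene [([164.9, 214.0], 0.69), ([162.8, 267.4], 0.29)]
hatch_edge top [([156.2, 339.6], 0.89)]
    [0.6087 0.1437 0.2916] 0.0011
barrel scene [([175.9, 222.1], 0.75)]
barrel top [([148.6, 332.8], 0.57)]
    [0.6259 0.1506 0.273 ] 0.0025
knob scene [([179.2, 259.1], 0.55)]
knob top [([119.6, 316.1], 0.69)]
    [0.6828 0.1833 0.2778] 0.0019
keeper scene [([220.3, 169.5], 0.67)]
keeper top [([213.0, 350.0], 0.57)]
    [0.5191 0.0946 0.1338] 0.0015
seal scene []
seal top []
spice_jar_1 scene [([246.1, 223.4], 0.83)]
spice_jar_1 top [([232.4, 222.8], 0.83), ([261.2, 168.5], 0.69), ([194.5, 298.1], 0.66)]
    [ 0.4652  0.3523 -0.1686] 0.0507
kitchen_timer scene [([163.0, 262.9], 0.61)]
kitchen_timer top [([257.7, 168.9], 0.75), ([153.7, 340.8], 0.47)]
    [ 0.4135  0.5081 -0.0032] 0.0083
hatch scene []
hatch top []
```

View pics/s.png

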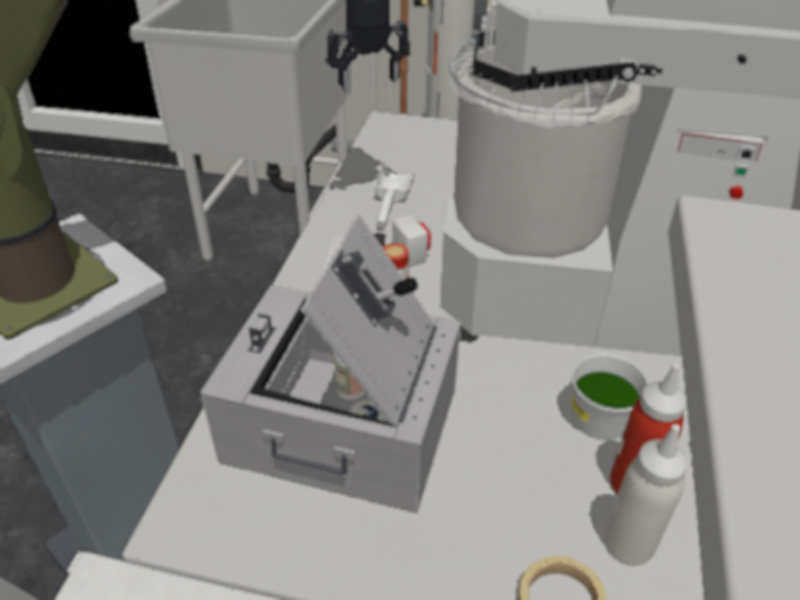

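View pics/t.png

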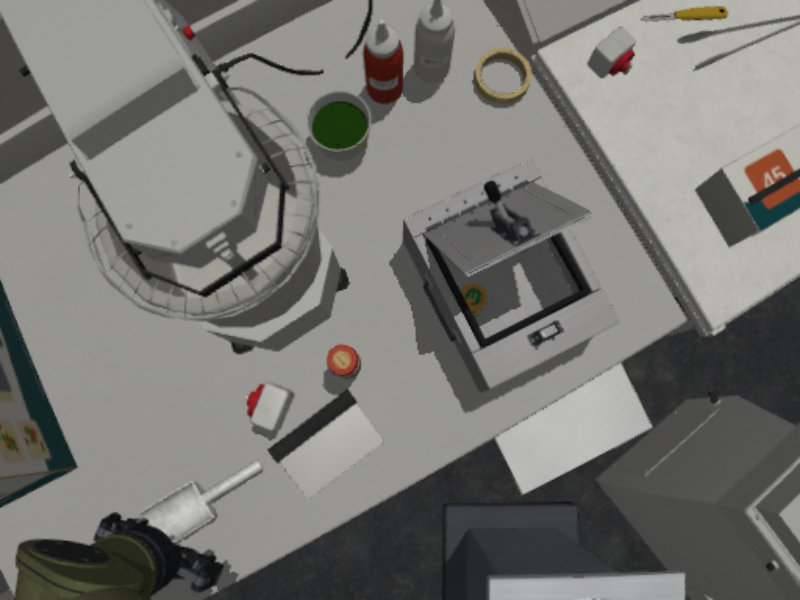

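```bash
cat > fit.py <<'E'
from h import *
from scipy.optimize import least_squares
def box(p,X): return np.array([p[0],p[1],p[2]])+Rn.from_euler('z',p[3]).apply(np.array(X,float))
def hat(p,X):  # hatch frame: x toward hinge from barrel origin etc: (d from hinge, y, z out)
    X=np.atleast_2d(np.array(X,float)); a=p[4]
    d,y,z=X.T; return box(p,np.c_[.104-d*np.cos(a)+z*np.sin(a),y,.140+d*np.sin(a)+z*np.cos(a)])
def knob(p,tr,tu,r=.042): return hat(p,[[.156-.040+tr, r*np.sin(tu), .012+r*np.cos(tu)]])[0]
E
python3 - <<'E'
from fit import *
P={n:env.read_camera(n) for n in('scene','top')}
s=.64
obs=[('scene','b',(-.135,-.105,.14),(207,390)),('scene','b',(.135,-.105,.14),(418,436)),('scene','b',(.135,.105,.14),(460,325)),('scene','b',(-.135,.105,.14),(275,290)),
('top','b',(.135,-.105,.14),(535,162)),('top','b',(-.135,-.105,.14),(617,318)),('top','b',(-.135,.105,.14),(489,388)),('top','b',(.135,.105,.14),(405,218)),
('scene','h',(.183,.089,0),(357,218)),('scene','h',(.183,-.089,0),(308,300)),('top','h',(.183,.089,0),(470,273)),('top','h',(.183,-.089,0),(590,212))]
obs=[(a,b,c,(d[0]*s,d[1]*s)) for a,b,c,d in obs]
for l,k in (('hatch_edge','h'),('barrel','h'),('knob','k'),('box','b')):
    for n in P:
        q=env.tip_of(P[n],l)
        if q: obs.append((n,k,{'hatch_edge':(.183,0,0),'barrel':(.156,0,0),'knob':None,'box':(0,0,0)}[l],q[0]['centre'][::-1]))
def f(p,full=False):
    r=[]
    for n,k,X,uv in obs:
        W=box(p,X) if k=='b' else hat(p,X)[0] if k=='h' else knob(p,p[5],p[6])
        r.append(proj(P[n],W)[0]-uv)
    r=np.array(r); return r if full else np.r_[r.ravel(),(p[2])/.002,(p[5]-.004)/.003*.5,p[6]/.06*.5]
S=least_squares(f,[.6,.14,0,.5,.8,.004,0],loss='soft_l1')
print(np.round(S.x,4)); 
for o,r in zip(obs,f(S.x,True)): print(o[0],o[1],o[2],np.round(r,1))
np.save('p.npy',S.x); p=S.x
ims=[]
for n,(c0,r0,w,h) in (('scene',(125,130,180,180)),('top',(250,90,160,170))):
    g=4; im=cv2.resize(P[n]['img'],None,fx=g,fy=g,interpolation=cv2.INTER_CUBIC)
    def dr(W,col,cl=True):
        uv=proj(P[n],W)*g+g/2; cv2.polylines(im,[np.round(uv).astype(int)],cl,col,1,cv2.LINE_AA)
    dr(box(p,[(-.135,-.105,.14),(.135,-.105,.14),(.135,.105,.14),(-.135,.105,.14)]),(0,0,255))
    dr(box(p,[(-.135,-.105,0),(.135,-.105,0),(.135,.105,0),(-.135,.105,0)]),(0,128,255))
    dr(box(p,[(-.079,-.089,.14),(.104,-.089,.14),(.104,.089,.14),(-.079,.089,.14)]),(255,0,0))
    dr(hat(p,[(.183,-.089,0),(0,-.089,0),(0,.089,0),(.183,.089,0)]),(0,255,0))
    dr(np.array([hat(p,[(.116+p[5],0,.012)])[0],knob(p,p[5],p[6])]),(255,0,255))
    k=im[r0*g:(r0+h)*g,c0*g:(c0+w)*g]; ims.append(cv2.resize(k,(400,int(400*h/w))))
H=max(i.shape[0] for i in ims); ims=[cv2.copyMakeBorder(i,0,H-i.shape[0],0,0,0) for i in ims]
cv2.imwrite('pics/o.png',np.hstack(ims))
k=box(p,[(-.1,0,.14)]);print(k)
for l in('keeper',):
    R=[]
    for n in P:
        q=env.search_frame(P[n],l); print(n,[(np.round(a['bbox']).tolist(),a['conf']) for a in q])
E
```

```text
[6.061e-01 1.428e-01 5.000e-04 4.578e-01 9.945e-01 2.600e-03 2.003e-01]
scene b (-0.135, -0.105, 0.14) [-4.3  0.2]
scene b (0.135, -0.105, 0.14) [1.5 4.8]
scene b (0.135, 0.105, 0.14) [ 1.5 -2.7]
scene b (-0.135, 0.105, 0.14) [-1.4 -4.4]
top b (0.135, -0.105, 0.14) [-1.5 -2.4]
top b (-0.135, -0.105, 0.14) [1.9 3.4]
top b (-0.135, 0.105, 0.14) [-0.2  0.7]
top b (0.135, 0.105, 0.14) [-1. -0.]
scene h (0.183, 0.089, 0) [ 2.3 -3. ]
scene h (0.183, -0.089, 0) [-2.4  4.3]
top h (0.183, 0.089, 0) [-3.9  0.2]
top h (0.183, -0.089, 0) [ 1.8 -0.1]
scene h (0.183, 0, 0) [ 2.3 -0.3]
top h (0.183, 0, 0) [-0.9 -0.5]
scene h (0.156, 0, 0) [0.2 1.3]
top h (0.156, 0, 0) [-0.5  0.8]
scene k None [-0.5  0.8]
top k None [0.6 2. ]
scene b (0, 0, 0) [-0.3  0.1]
top b (0, 0, 0) [ 2.2 -0.9]
[[0.51641164 0.09863164 0.14050795]]
scene [([160.0, 201.0, 177.0, 226.0], 0.7), ([251.0, 139.0, 277.0, 169.0], 0.22)]
top [([313.0, 118.0, 338.0, 152.0], 0.58), ([339.0, 206.0, 361.0, 224.0], 0.52)]
```

View pics/o.png

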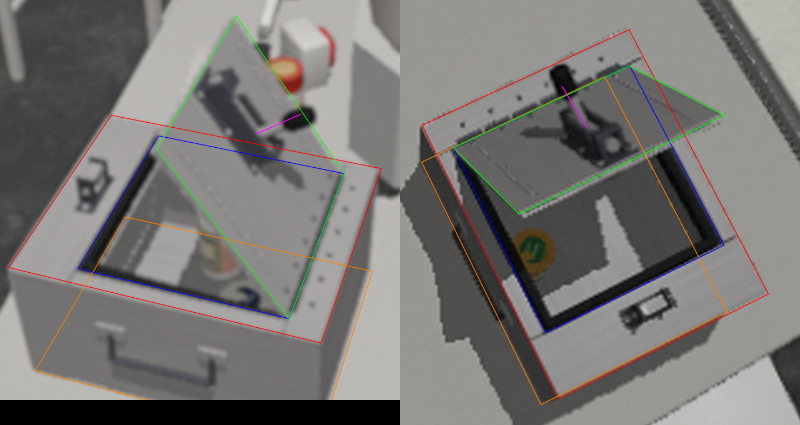

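```bash
cat >> fit.py <<'E'
p=np.load('p.npy') if __import__('os').path.exists('p.npy') else None
YAW=90+np.degrees(p[3])
def where():
    s=env.observe(); R=Rn.from_euler('xyz',s['ee_rot'],degrees=True)
    b=Rn.from_euler('z',-p[3]).apply(np.array(s['eef_pos'])-p[:3]); f=Rn.from_euler('z',-p[3]).apply(s['contact_force'])
    print('t',round(s['time_s'],2),'box xyz',np.round(b*1000,1),'F box',np.round(f,2),'gap',round(s['finger_gap']*1000,1),'rpy',np.round(s['ee_rot'],1)); return s,R,b
def go(xyz,n,tilt=0):
    "n equal rows from measured pose to box-frame TCP, tool down, closing along box x"
    s,R,b=where(); G=Rn.from_euler('xyz',[180,0,YAW],degrees=True)
    if tilt: G=Rn.from_rotvec(np.radians(tilt)*np.array([np.cos(p[3]),np.sin(p[3]),0]))*G
    v=(R.inv()*G).as_rotvec(degrees=True)/6/n; cur=R; pos=np.array(s['eef_pos']); d=(box(p,xyz)-pos)/n; rows=[]
    for i in range(n):
        rows.append(np.r_[cur.inv().apply(d)/.03,v]); cur=cur*Rn.from_rotvec(v*6,degrees=True)
    print(np.round(rows,2).tolist())
E
python3 - <<'E'
from fit import *
print(box(p,(.0455,-.062,.42)),np.degrees(p[3]))
go((.0455,-.062,.42),30)
E
```

```text
[0.6743316  0.10732284 0.42050795] 26.229793798572313
t 1.5 box xyz [-135.8  550.6  303.4] F box [0.82 0.11 0.27] gap 85.3 rpy [180.   -0.  157.3]
[[-0.65, -0.3, -0.13, 0.0, -0.0, 0.23], [-0.65, -0.28, -0.13, 0.0, -0.0, 0.23], [-0.66, -0.26, -0.13, 0.0, -0.0, 0.23], [-0.66, -0.25, -0.13, 0.0, -0.0, 0.23], [-0.67, -0.23, -0.13, 0.0, -0.0, 0.23], [-0.68, -0.22, -0.13, 0.0, -0.0, 0.23], [-0.68, -0.2, -0.13, 0.0, -0.0, 0.23], [-0.69, -0.18, -0.13, 0.0, -0.0, 0.23], [-0.69, -0.17, -0.13, 0.0, -0.0, 0.23], [-0.69, -0.15, -0.13, 0.0, -0.0, 0.23], [-0.7, -0.13, -0.13, 0.0, -0.0, 0.23], [-0.7, -0.12, -0.13, 0.0, -0.0, 0.23], [-0.7, -0.1, -0.13, 0.0, -0.0, 0.23], [-0.7, -0.08, -0.13, 0.0, -0.0, 0.23], [-0.71, -0.07, -0.13, 0.0, -0.0, 0.23], [-0.71, -0.05, -0.13, 0.0, -0.0, 0.23], [-0.71, -0.03, -0.13, 0.0, -0.0, 0.23], [-0.71, -0.02, -0.13, 0.0, -0.0, 0.23], [-0.71, 0.0, -0.13, 0.0, -0.0, 0.23], [-0.71, 0.02, -0.13, 0.0, -0.0, 0.23], [-0.71, 0.03, -0.13, 0.0, -0.0, 0.23], [-0.71, 0.05, -0.13, 0.0, -0.0, 0.23], [-0.71, 0.07, -0.13, 0.0, -0.0, 0.23], [-0.7, 0.09, -0.13, 0.0, -0.0, 0.23], [-0.7, 0.1, -0.13, 0.0, -0.0, 0.23], [-0.7, 0.12, -0.13, 0.0, -0.0, 0.23], [-0.7, 0.14, -0.13, 0.0, -0.0, 0.23], [-0.69, 0.15, -0.13, 0.0, -0.0, 0.23], [-0.69, 0.17, -0.13, 0.0, -0.0, 0.23], [-0.69, 0.19, -0.13, 0.0, -0.0, 0.23]]
```

Emit:
jog_arm:
  deltas:
    - [[0, 0, 0, -0.4, 0, 0, 0.69], [0, 0, 0, -0.4, 0, 0, 0.69], [0, 0, 0, -0.4, 0, 0, 0.69], [0, 0, 0, -0.4, 0, 0, 0.69], [0, 0, 0, -0.4, 0, 0, 0.69], [0, 0, 0, -0.4, 0, 0, 0.69], [0, 0, 0, -0.4, 0, 0, 0.69], [0, 0, 0, -0.4, 0, 0, 0.69], [0, 0, 0, -0.4, 0, 0, 0.69], [0, 0, 0, -0.4, 0, 0, 0.69]]
  force: 20

```text
time_s: 2.5
eef_pos: [0.2408, 0.5766, 0.4244]
ee_rot: [-180.0, -0.0, 115.8]
contact_force: [-0.7, -0.1, 0.8]
finger_gap: -0.0002
finger_force: 0.0
```

Emit:
jog_arm:
  deltas:
    - [[0, -0.8, 0.24, 0, 0, 0, 0], [0, -0.8, 0.24, 0, 0, 0, 0], [0, -0.8, 0.24, 0, 0, 0, 0], [0, -0.8, 0.24, 0, 0, 0, 0], [0, -0.8, 0.24, 0, 0, 0, 0], [0, -0.8, 0.24, 0, 0, 0, 0], [0, -0.8, 0.24, 0, 0, 0, 0], [0, -0.8, 0.24, 0, 0, 0, 0], [0, -0.8, 0.24, 0, 0, 0, 0], [0, -0.8, 0.24, 0, 0, 0, 0]]

```text
time_s: 3.5
eef_pos: [0.4112, 0.3915, 0.424]
ee_rot: [180.0, -0.0, 115.9]
contact_force: [-0.0, 0.1, -0.0]
finger_gap: 0.0004
finger_force: 0.0
```

Emit:
jog_arm:
  deltas:
    - [[0, -0.8, 0.24, 0, 0, 0, 0], [0, -0.8, 0.24, 0, 0, 0, 0], [0, -0.8, 0.24, 0, 0, 0, 0], [0, -0.8, 0.24, 0, 0, 0, 0], [0, -0.8, 0.24, 0, 0, 0, 0], [0, -0.8, 0.24, 0, 0, 0, 0], [0, -0.8, 0.24, 0, 0, 0, 0], [0, -0.8, 0.24, 0, 0, 0, 0], [0, -0.8, 0.24, 0, 0, 0, 0], [0, -0.8, 0.24, 0, 0, 0, 0]]

```text
time_s: 4.5
eef_pos: [0.5808, 0.2072, 0.4239]
ee_rot: [180.0, -0.0, 115.9]
contact_force: [-0.5, 0.9, 0.1]
finger_gap: -0.0001
finger_force: 0.0
```

Run:
```python
from fit import *
go((.0455,-.062,.40),6)
a=np.r_[np.linspace(.9945,.09,24)]
d=.165
c=np.c_[.104-d*np.cos(a),.14+d*np.sin(a)]
print('first tcp',c[0]+[.0145,.073], 'normal',np.sin(.9945),np.cos(.9945))
dd=np.diff(c,axis=0)/.03
print(np.round(np.c_[dd[:,0],-dd[:,1]],2).tolist())
```

```text
t 4.5 box xyz [  5.8  68.9 423.4] F box [-0.07  0.99  0.08] gap -0.1 rpy [180.   -0.  115.9]
[[-0.73, 0.22, 0.13, 0.0, -0.0, -0.01], [-0.73, 0.22, 0.13, 0.0, -0.0, -0.01], [-0.73, 0.22, 0.13, 0.0, -0.0, -0.01], [-0.73, 0.22, 0.13, 0.0, -0.0, -0.01], [-0.73, 0.22, 0.13, 0.0, -0.0, -0.01], [-0.73, 0.22, 0.13, 0.0, -0.0, -0.01]]
first tcp [0.02858784 0.35135029] normal 0.8384866098911699 0.5449222008995533
[[-0.18, 0.12], [-0.17, 0.13], [-0.17, 0.14], [-0.16, 0.14], [-0.16, 0.15], [-0.15, 0.15], [-0.15, 0.16], [-0.14, 0.17], [-0.13, 0.17], [-0.13, 0.18], [-0.12, 0.18], [-0.11, 0.19], [-0.1, 0.19], [-0.1, 0.19], [-0.09, 0.2], [-0.08, 0.2], [-0.07, 0.2], [-0.07, 0.21], [-0.06, 0.21], [-0.05, 0.21], [-0.04, 0.21], [-0.03, 0.21], [-0.02, 0.21]]
```

Emit:
jog_arm:
  deltas:
    - [[0, -0.73, 0.22, 0.13, 0, 0, 0], [0, -0.73, 0.22, 0.13, 0, 0, 0], [0, -0.73, 0.22, 0.13, 0, 0, 0], [0, -0.73, 0.22, 0.13, 0, 0, 0], [0, -0.73, 0.22, 0.13, 0, 0, 0], [0, -0.73, 0.22, 0.13, 0, 0, 0], [0, 0, 0, 0.32, 0, 0, 0], [0, 0, 0, 0.32, 0, 0, 0], [0, 0, 0, 0.32, 0, 0, 0], [0, 0, 0, 0.32, 0, 0, 0]]

```text
time_s: 5.5
eef_pos: [0.6726, 0.1085, 0.3612]
ee_rot: [-180.0, -0.1, 116.0]
contact_force: [0.2, 0.1, 0.0]
finger_gap: 0.0
finger_force: 0.0
```

Emit:
jog_arm:
  deltas:
    - [[0, 0, -0.11, 0.07, 0, 0, 0], [0, 0, -0.11, 0.07, 0, 0, 0], [0, 0, -0.11, 0.07, 0, 0, 0], [0, 0, -0.11, 0.07, 0, 0, 0], [0, 0, 0, 0, 0, 0, 0]]

```text
time_s: 6.0
eef_pos: [0.661, 0.1009, 0.3538]
ee_rot: [-180.0, 0.0, 115.9]
contact_force: [-0.4, -0.1, 0.1]
finger_gap: -0.0002
finger_force: 0.0
```

Emit:
jog_arm:
  deltas:
    - [[0, 0, -0.11, 0.07, 0, 0, 0], [0, 0, -0.11, 0.07, 0, 0, 0], [0, 0, -0.18, 0.12, 0, 0, 0], [0, 0, -0.17, 0.13, 0, 0, 0]]

```text
time_s: 6.4
eef_pos: [0.6467, 0.094, 0.3427]
ee_rot: [179.8, 0.0, 115.9]
contact_force: [2.2, 0.7, 3.3]
finger_gap: -0.0004
finger_force: 1.9
```

Emit:
jog_arm:
  deltas:
    - [[0, 0, -0.17, 0.14, 0, 0, 0], [0, 0, -0.16, 0.14, 0, 0, 0], [0, 0, -0.16, 0.15, 0, 0, 0], [0, 0, -0.15, 0.15, 0, 0, 0], [0, 0, -0.15, 0.16, 0, 0, 0], [0, 0, -0.14, 0.17, 0, 0, 0], [0, 0, -0.13, 0.17, 0, 0, 0], [0, 0, -0.13, 0.18, 0, 0, 0]]

```text
time_s: 7.2
eef_pos: [0.6137, 0.0776, 0.3037]
ee_rot: [-180.0, 0.0, 115.9]
contact_force: [1.5, -1.3, 3.8]
finger_gap: 0.0002
finger_force: 1.9
```

Emit:
jog_arm:
  deltas:
    - [[0, 0, -0.12, 0.18, 0, 0, 0], [0, 0, -0.11, 0.19, 0, 0, 0], [0, 0, -0.1, 0.19, 0, 0, 0], [0, 0, -0.1, 0.19, 0, 0, 0], [0, 0, -0.09, 0.2, 0, 0, 0], [0, 0, -0.08, 0.2, 0, 0, 0]]

```text
time_s: 7.8
eef_pos: [0.5977, 0.0701, 0.2692]
ee_rot: [180.0, 0.0, 115.9]
contact_force: [2.2, -3.2, 3.0]
finger_gap: -0.0004
finger_force: 1.9
```

```bash
python3 -c "
from fit import *
s,R,b=where(); print('corner d,angle',np.hypot(.104-(b[0]-.0145),b[2]-.073-.14),np.arctan2(b[2]-.073-.14,.104-b[0]+.0145))"
```

```text
t 7.8 box xyz [-39.7 -61.5 268.7] F box [ 0.55 -3.83  3.04] gap -0.4 rpy [180.    0.  115.9]
corner d,angle 0.16770399296490954 0.33861093055128416
```

```bash
python3 -c "
from fit import *
P=env.read_camera('scene'); Q=env.read_camera('top')
a=cv2.resize(P['img'][130:310,125:305],(400,400),interpolation=cv2.INTER_CUBIC);b=cv2.resize(Q['img'][90:270,250:430],(400,400),interpolation=cv2.INTER_CUBIC)
cv2.imwrite('pics/b.png',np.hstack([a,b])); where()"
```

```text
t 7.9 box xyz [-40.4 -60.5 267.8] F box [ 0.3  -0.66 -0.5 ] gap 0.0 rpy [-1.798e+02 -1.000e-01  1.159e+02]
```

View pics/b.png

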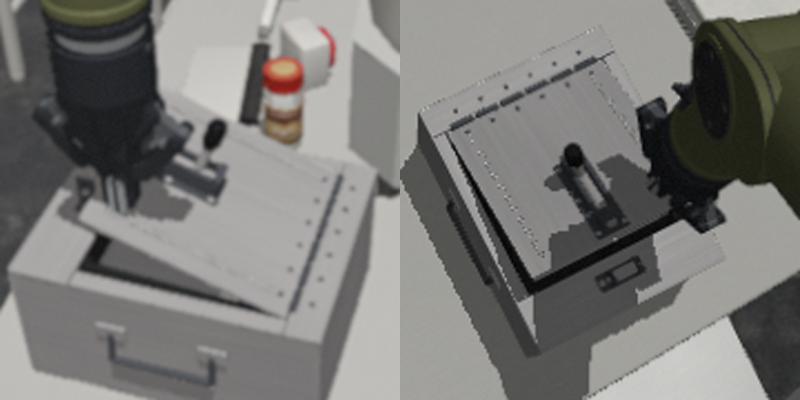

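Emit:
jog_arm:
  deltas:
    - [[0, 0, -0.06, 0.2, 0, 0, 0], [0, 0, -0.06, 0.2, 0, 0, 0], [0, 0, -0.05, 0.2, 0, 0, 0], [0, 0, -0.04, 0.2, 0, 0, 0], [0, 0, -0.03, 0.15, 0, 0, 0], [0, 0, -0.02, 0.12, 0, 0, 0]]

```text
time_s: 8.5
eef_pos: [0.5902, 0.0673, 0.2368]
ee_rot: [-179.9, -0.1, 115.9]
contact_force: [-2.1, 0.4, 4.1]
finger_gap: -0.0003
finger_force: 1.6
```

Emit:
jog_arm:
  deltas:
    - [[0, 0, -0.02, 0.08, 0, 0, 0], [0, 0, 0, 0.06, 0, 0, 0], [0, 0, 0, 0, 0, 0, 0]]

```text
time_s: 8.8
eef_pos: [0.5905, 0.0666, 0.2331]
ee_rot: [180.0, 0.0, 115.9]
contact_force: [-0.3, -0.2, 0.5]
finger_gap: -0.0004
finger_force: 0.0
```

Emit:
jog_arm:
  deltas:
    - [[0, 0, 0, 0.08, 0, 0, 0], [0, 0, 0, 0.08, 0, 0, 0], [0, 0, 0, 0, 0, 0, 0]]

```text
time_s: 9.1
eef_pos: [0.5904, 0.0663, 0.2283]
ee_rot: [180.0, 0.0, 115.9]
contact_force: [0.4, 0.1, 0.5]
finger_gap: 0.0001
finger_force: 0.2
```

Emit:
jog_arm:
  deltas:
    - [[0, 0, 0, 0.06, 0, 0, 0], [0, 0, 0, 0.05, 0, 0, 0], [0, 0, 0, 0, 0, 0, 0]]

```text
time_s: 9.4
eef_pos: [0.5903, 0.0663, 0.2251]
ee_rot: [-180.0, 0.0, 115.9]
contact_force: [-0.3, -0.6, 1.5]
finger_gap: 0.0001
finger_force: 0.3
```

Emit:
jog_arm:
  deltas:
    - [[0, 0, 0, 0.04, 0, 0, 0], [0, 0, 0, 0, 0, 0, 0], [0, 0, 0, -0.6, 0, 0, 0], [0, 0, 0, -0.7, 0, 0, 0], [30, -0.5, 0, -0.7, 0, 0, 0], [35, -0.6, 0, -0.7, 0, 0, 0], [35, -0.6, 0, -0.7, 0, 0, 0], [35, -0.6, 0, -0.7, 0, 0, 0], [35, 0, 0, 0, 0, 0, 0]]

```text
time_s: 10.3
eef_pos: [0.6229, 0.0016, 0.3499]
ee_rot: [179.6, 0.3, 115.7]
contact_force: [0.1, -1.1, -0.1]
finger_gap: 0.0353
finger_force: 0.0
```

```bash
cat > meas.py <<'E'
from fit import *
from scipy.optimize import least_squares
where(); obs=[]; rk=[]
P={n:env.read_camera(n) for n in('scene','top')}
ims=[]
for n in P:
    for l in('hatch_edge','barrel','knob','keeper'):
        q=env.tip_of(P[n],l); print(n,l,[(np.round(a['centre'],1).tolist(),round(a['conf'],2)) for a in q[:2]])
        if q and l!='keeper': obs.append((n,l,np.array(q[0]['centre'])[::-1]))
def f(v):
    q=p.copy(); q[4]=v[0]; q[0]+=v[3]; q[1]+=v[4]; r=[]
    for n,l,uv in obs:
        W=knob(q,v[1],v[2]) if l=='knob' else hat(q,[(.183 if l=='hatch_edge' else .156,0,0)])[0]
        r+=list(proj(P[n],W)[0]-uv)
    return np.r_[r,v[3]/.001,v[4]/.001]
S=least_squares(f,[.06,.005,0,0,0],loss='soft_l1'); print('angle,travel,turn,dx,dy',np.round(S.x,4),'res',np.round(S.fun,1))
q=p.copy();q[4]=S.x[0];print('knob box',np.round(Rn.from_euler('z',-p[3]).apply(knob(q,*S.x[1:3])-p[:3]),4))
q[0]+=S.x[3];q[1]+=S.x[4]
for n,c0,r0 in(('scene',140,150),('top',265,100)):
    g=4; im=cv2.resize(P[n]['img'],None,fx=g,fy=g,interpolation=cv2.INTER_CUBIC)
    for W in (hat(q,[(.183,-.089,0),(0,-.089,0),(0,.089,0),(.183,.089,0)]),np.array([hat(q,[(.116+S.x[1],0,.012)])[0],knob(q,S.x[1],S.x[2],.0555)])):
        cv2.polylines(im,[np.round(proj(P[n],W)*g+g/2).astype(int)],False,(0,255,0),1,cv2.LINE_AA)
    ims.append(cv2.resize(im[r0*g:(r0+130)*g,c0*g:(c0+130)*g],(400,400)))
cv2.imwrite('pics/m%d.png'%int(env.observe()['time_s']*10),np.hstack(ims))
E
python3 meas.py; ls pics
```

```text
t 10.3 box xyz [ -47.4 -134.1  349.4] F box [-0.41 -1.04 -0.06] gap 35.3 rpy [179.6   0.3 115.7]
scene hatch_edge [([214.2, 176.9], 0.91)]
scene barrel [([217.2, 192.0], 0.7)]
scene knob [([199.3, 212.4], 0.53)]
scene keeper [([221.7, 163.9], 0.58)]
top hatch_edge [([203.5, 346.5], 0.77), ([257.5, 169.1], 0.21)]
top barrel [([193.7, 338.3], 0.85)]
top knob [([214.9, 346.6], 0.58), ([173.2, 332.1], 0.55)]
top keeper [([211.7, 348.0], 0.73)]
angle,travel,turn,dx,dy [ 0.0604  0.0433 -0.1304 -0.0002 -0.    ] res [  1.4   0.1  -0.9   0.5 -24.9  -0.5  -1.7   0.6   0.7  -0.5  -0.7 -26.9
  -0.2  -0. ]
knob box [-0.0518 -0.0055  0.2032]
a.png
b.png
m108.png
o.png
s.png
t.png
```

```bash
sed -i "s/if q and l!='keeper': obs.append((n,l,np.array(q\[0\]\['centre'\])\[::-1\]))/if q and l!='keeper':\n            g=proj(P[n],knob(np.r_[p[:4],.06],.01,0))[0] if l=='knob' else np.array(q[0]['centre'])[::-1]\n            obs.append((n,l,min((np.array(a['centre'])[::-1] for a in q),key=lambda c:np.linalg.norm(c-g))))/" meas.py; python3 meas.py; ls pics
```

```text
t 10.8 box xyz [ -48.2 -129.8  346.1] F box [ 0.57 -0.7   0.35] gap 35.1 rpy [-180.   -0.  116.]
scene hatch_edge [([214.9, 176.6], 0.87)]
scene barrel [([218.0, 190.1], 0.77)]
scene knob [([200.1, 209.5], 0.61)]
scene keeper [([215.5, 170.4], 0.64)]
top hatch_edge [([203.7, 346.9], 0.85), ([174.1, 332.2], 0.65)]
top barrel [([191.1, 336.1], 0.96)]
top knob [([169.8, 328.4], 0.47)]
top keeper [([210.4, 348.8], 0.69)]
angle,travel,turn,dx,dy [ 6.240e-02 -3.500e-03  2.206e-01  2.000e-04 -8.000e-04] res [ 1.5 -0.4  0.8 -0.2  4.1  0.2 -1.7  0.3  3.3  1.9  1.1  1.4  0.2 -0.8]
knob box [-0.005   0.0092  0.1999]
a.png
b.png
m108.png
m113.png
o.png
s.png
t.png
```

View pics/m113.png

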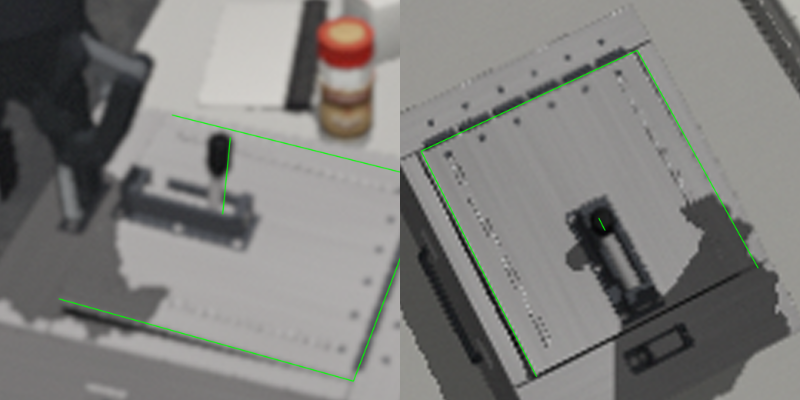

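Run:
```python
from fit import *
from scipy.optimize import least_squares
P={n:env.read_camera(n) for n in('scene','top')}; q=p.copy(); q[4]=.061
f=lambda v: np.r_[proj(P['scene'],knob(q,*v))[0]-(211.2,199.4), proj(P['top'],knob(q,*v,.047))[0]-(330.3,171.5)]
S=least_squares(f,[.005,0]); print(S.x,S.fun)
print(Rn.from_euler('z',-p[3]).apply(knob(q,*S.x)-p[:3]))
r=tri([ray(P['scene'],(199.4,211.2)),ray(P['top'],(171.5,330.3))]); print(Rn.from_euler('z',-p[3]).apply(r[0]-p[:3]),r[1])
go((-.010,.004,.33),6)
```

```text
[0.0002071  0.18649304] [0.48167891 0.54255043 0.21515283 0.62113625]
[-0.0087434   0.00778738  0.2002569 ]
[-0.00798709  0.00731847  0.20235878] 0.0013308933188715833
t 11.4 box xyz [ -48.2 -130.3  346.6] F box [-0.72 -0.54  0.  ] gap 35.1 rpy [180.   -0.  115.9]
[[0.75, 0.21, 0.09, 0.0, -0.0, -0.01], [0.75, 0.21, 0.09, 0.0, -0.0, -0.01], [0.75, 0.21, 0.09, 0.0, -0.0, -0.01], [0.75, 0.21, 0.09, 0.0, -0.0, -0.01], [0.75, 0.21, 0.09, 0.0, -0.0, -0.01], [0.75, 0.21, 0.09, 0.0, -0.0, -0.01]]
```

Emit:
jog_arm:
  deltas:
    - [[40, 0.76, 0.22, 0.09, 0, 0, 0], [40, 0.76, 0.22, 0.09, 0, 0, 0], [40, 0.76, 0.22, 0.09, 0, 0, 0], [40, 0.76, 0.22, 0.09, 0, 0, 0], [40, 0.76, 0.22, 0.09, 0, 0, 0], [40, 0.76, 0.22, 0.09, 0, 0, 0], [40, 0, 0, 0.4, 0, 0, 0], [40, 0, 0, 0.4, 0, 0, 0], [40, 0, 0, 0, 0, 0, 0]]

```text
time_s: 12.3
eef_pos: [0.5953, 0.1432, 0.3047]
ee_rot: [-179.7, 0.0, 115.8]
contact_force: [0.4, 0.0, 0.6]
finger_gap: 0.0403
finger_force: 0.0
```

```bash
python3 -c "
from fit import *
go((-.009,.006,.256),4)"
```

```text
t 12.3 box xyz [ -9.5   5.1 304.2] F box [ 0.35 -0.16  0.6 ] gap 40.3 rpy [-179.7    0.   115.8]
[[0.01, 0.01, 0.4, -0.01, 0.0, -0.02], [0.01, 0.01, 0.4, -0.01, 0.0, -0.02], [0.01, 0.01, 0.4, -0.01, 0.0, -0.02], [0.01, 0.0, 0.4, -0.01, 0.0, -0.02]]
```

Emit:
jog_arm:
  deltas:
    - [[40, 0, 0, 0.4, 0, 0, 0], [40, 0, 0, 0.4, 0, 0, 0], [40, 0, 0, 0.4, 0, 0, 0], [40, 0, 0, 0.4, 0, 0, 0], [40, 0, 0, 0, 0, 0, 0]]

```text
time_s: 12.8
eef_pos: [0.5951, 0.1446, 0.2566]
ee_rot: [-179.8, -0.0, 115.9]
contact_force: [0.1, -0.6, 0.5]
finger_gap: 0.04
finger_force: 0.0
```

Emit:
jog_arm:
  deltas:
    - [[28, 0, 0, 0, 0, 0, 0], [20, 0, 0, 0, 0, 0, 0], [10, 0, 0, 0, 0, 0, 0], [10, 0, 0, 0, 0, 0, 0], [10, 0, 0, 0, 0, 0, 0]]
  force: 25

```text
time_s: 13.3
eef_pos: [0.5965, 0.1451, 0.2593]
ee_rot: [179.9, 0.0, 115.9]
contact_force: [0.8, 0.1, -0.2]
finger_gap: 0.0163
finger_force: 24.3
```

Emit:
jog_arm:
  deltas:
    - [[10, 0, -0.1, -0.006, 0, 0, 0], [10, 0, -0.1, -0.006, 0, 0, 0], [10, 0, -0.1, -0.006, 0, 0, 0], [10, 0, -0.1, -0.006, 0, 0, 0], [10, 0, 0, 0, 0, 0, 0]]

```text
time_s: 13.8
eef_pos: [0.585, 0.1394, 0.2599]
ee_rot: [-180.0, 0.0, 115.9]
contact_force: [0.1, -0.4, 2.4]
finger_gap: 0.0163
finger_force: 24.4
```

```bash
python3 -c "
from fit import *
where()"
```

```text
t 13.8 box xyz [-20.4   6.2 259.4] F box [-0.03 -0.39  2.37] gap 16.3 rpy [-180.     0.   115.9]
```

Emit:
jog_arm:
  deltas:
    - [[10, 0, -0.06, -0.004, 0, 0, 0], [10, 0, -0.06, -0.004, 0, 0, 0], [10, 0, -0.06, -0.004, 0, 0, 0], [10, 0, 0, 0, 0, 0, 0]]

```text
time_s: 14.2
eef_pos: [0.5805, 0.1372, 0.2602]
ee_rot: [180.0, 0.0, 115.9]
contact_force: [1.1, -0.1, 4.4]
finger_gap: 0.0164
finger_force: 24.4
```

Emit:
jog_arm:
  deltas:
    - [[10, 0, -0.05, -0.003, 0, 0, 0], [10, 0, 0, 0, 0, 0, 0]]

```text
time_s: 14.4
eef_pos: [0.5793, 0.1366, 0.2602]
ee_rot: [180.0, 0.0, 115.9]
contact_force: [1.8, -0.5, 4.4]
finger_gap: 0.0161
finger_force: 24.4
```

```bash
python3 -c "
from fit import *
where()"
```

```text
t 14.4 box xyz [-26.9   6.3 259.7] F box [ 1.37 -1.18  4.41] gap 16.1 rpy [180.    0.  115.9]
```

Emit:
jog_arm:
  deltas:
    - [[10, 0, -0.05, -0.01, 0, 0, 0], [10, 0, 0, 0, 0, 0, 0]]

```text
time_s: 14.6
eef_pos: [0.5777, 0.1359, 0.2603]
ee_rot: [-180.0, 0.0, 115.9]
contact_force: [1.4, -0.1, 3.9]
finger_gap: 0.0162
finger_force: 24.4
```

Emit:
jog_arm:
  deltas:
    - [[10, 0, -0.03, -0.004, 0, 0, 0], [10, 0, 0, 0, 0, 0, 0]]

```text
time_s: 14.8
eef_pos: [0.5769, 0.1355, 0.2604]
ee_rot: [-180.0, 0.0, 115.9]
contact_force: [2.2, -0.5, 2.1]
finger_gap: 0.0166
finger_force: 24.3
```

```bash
python3 -c "
from fit import *
where()"
```

```text
t 14.8 box xyz [-29.4   6.3 259.9] F box [ 1.72 -1.44  2.09] gap 16.6 rpy [-180.     0.   115.9]
```

Emit:
jog_arm:
  deltas:
    - [[10, 0, -0.03, -0.002, 0, 0, 0], [10, 0, 0, 0, 0, 0, 0]]

```text
time_s: 15.0
eef_pos: [0.5761, 0.1351, 0.2604]
ee_rot: [-180.0, 0.0, 115.9]
contact_force: [2.6, -0.8, 1.5]
finger_gap: 0.0162
finger_force: 24.3
```

Emit:
jog_arm:
  deltas:
    - [[10, 0, -0.02, 0, 0, 0, 0], [10, 0, 0, 0, 0, 0, 0]]

```text
time_s: 15.2
eef_pos: [0.5756, 0.1349, 0.2605]
ee_rot: [-180.0, 0.0, 115.9]
contact_force: [3.0, -1.0, 1.1]
finger_gap: 0.0165
finger_force: 24.3
```

```bash
python3 -c "
from fit import *
where()"
```

```text
t 15.2 box xyz [-30.9   6.3 260. ] F box [ 2.25 -2.17  1.1 ] gap 16.5 rpy [-180.     0.   115.9]
```

Emit:
jog_arm:
  deltas:
    - [[10, -0.03, -0.02, 0, 0, 0, 0], [10, 0, -0.02, 0, 0, 0, 0], [10, 0, 0, 0, 0, 0, 0]]

```text
time_s: 15.5
eef_pos: [0.5752, 0.1345, 0.2606]
ee_rot: [179.9, -0.0, 116.0]
contact_force: [2.8, 1.9, -0.2]
finger_gap: 0.0167
finger_force: 24.4
```

```bash
python3 -c "
from fit import *
where()"
```

```text
t 15.5 box xyz [-31.4   6.2 260. ] F box [ 3.34  0.42 -0.21] gap 16.7 rpy [179.9  -0.  116. ]
```

Emit:
jog_arm:
  deltas:
    - [[10, 0, -0.01, 0.04, 0, 0, 0], [10, 0, 0, 0.04, 0, 0, 0], [10, 0, 0, 0, 0, 0, 0]]

```text
time_s: 15.8
eef_pos: [0.575, 0.1343, 0.2589]
ee_rot: [179.9, -0.0, 115.9]
contact_force: [1.9, 1.8, 6.6]
finger_gap: 0.0163
finger_force: 24.2
```

```bash
python3 -c "
from fit import *
where()"
```

```text
t 15.8 box xyz [-31.7   6.1 258.4] F box [2.46 0.79 6.57] gap 16.3 rpy [179.9  -0.  115.9]
```

Emit:
jog_arm:
  deltas:
    - [[10, 0, -0.025, 0.03, 0, 0, 0], [10, 0, -0.02, 0.02, 0, 0, 0], [10, 0, 0, 0, 0, 0, 0]]

```text
time_s: 16.1
eef_pos: [0.5746, 0.1342, 0.2581]
ee_rot: [179.8, -0.0, 116.0]
contact_force: [1.8, 2.3, 9.6]
finger_gap: 0.0164
finger_force: 24.2
```

```bash
python3 -c "
from fit import *
where()"
```

```text
t 16.1 box xyz [-32.1   6.2 257.6] F box [2.61 1.24 9.6 ] gap 16.4 rpy [179.8  -0.  116. ]
```

Emit:
jog_arm:
  deltas:
    - [[10, 0, -0.03, 0.0, 0, 0, 0], [10, 0, -0.01, 0.02, 0, 0, 0], [10, 0, 0, 0, 0, 0, 0]]

```text
time_s: 16.4
eef_pos: [0.5743, 0.134, 0.2578]
ee_rot: [179.6, -0.0, 116.0]
contact_force: [3.3, 3.6, 8.6]
finger_gap: 0.0163
finger_force: 24.3
```

```bash
python3 -c "
from fit import *
where()"
```

```text
t 16.4 box xyz [-32.4   6.2 257.3] F box [4.54 1.77 8.58] gap 16.3 rpy [179.6  -0.  116. ]
```

Emit:
jog_arm:
  deltas:
    - [[10, 0, 0, 0.04, 0, 0, 0], [10, 0, 0, 0, 0, 0, 0]]

```text
time_s: 16.6
eef_pos: [0.5741, 0.1339, 0.2567]
ee_rot: [179.7, -0.0, 116.0]
contact_force: [2.6, 2.5, 9.3]
finger_gap: 0.0163
finger_force: 24.1
```

```bash
python3 -c "
from fit import *
where()"
```

```text
t 16.6 box xyz [-32.6   6.2 256.2] F box [3.47 1.08 9.31] gap 16.3 rpy [179.7  -0.  116. ]
```

Emit:
jog_arm:
  deltas:
    - [[10, 0, -0.02, 0.03, 0, 0, 0], [10, 0, 0, 0, 0, 0, 0]]

```text
time_s: 16.8
eef_pos: [0.5737, 0.1338, 0.2559]
ee_rot: [179.6, -0.0, 116.0]
contact_force: [3.4, 2.2, 9.5]
finger_gap: 0.0165
finger_force: 24.1
```

```bash
python3 -c "
from fit import *
where()"
```

```text
t 16.8 box xyz [-33.1   6.2 255.4] F box [4.01 0.47 9.49] gap 16.5 rpy [179.6  -0.  116. ]
```

Emit:
jog_arm:
  deltas:
    - [[10, 0, -0.01, 0.03, 0, 0, 0], [10, 0, 0, 0, 0, 0, 0]]

```text
time_s: 17.0
eef_pos: [0.5725, 0.1331, 0.2545]
ee_rot: [179.8, -0.0, 115.9]
contact_force: [2.1, 1.2, 9.1]
finger_gap: 0.0162
finger_force: 24.1
```

```bash
python3 -c "
from fit import *
where()"
```

```text
t 17.0 box xyz [-34.4   6.1 254. ] F box [2.4  0.21 9.05] gap 16.2 rpy [179.8  -0.  115.9]
```

Emit:
jog_arm:
  deltas:
    - [[10, 0, -0.04, 0, 0, 0, 0], [10, 0, 0, 0, 0, 0, 0]]

```text
time_s: 17.2
eef_pos: [0.5713, 0.1325, 0.2545]
ee_rot: [179.8, -0.0, 115.9]
contact_force: [1.1, 2.2, 9.4]
finger_gap: 0.0162
finger_force: 24.2
```

```bash
python3 -c "
from fit import *
where()"
```

```text
t 17.2 box xyz [-35.8   6.1 254. ] F box [1.93 1.49 9.38] gap 16.2 rpy [179.8  -0.  115.9]
```

Emit:
jog_arm:
  deltas:
    - [[10, 0, -0.07, 0, 0, 0, 0], [10, 0, -0.07, 0, 0, 0, 0], [10, 0, 0, 0, 0, 0, 0]]

```text
time_s: 17.5
eef_pos: [0.5674, 0.1305, 0.2545]
ee_rot: [179.8, -0.0, 115.9]
contact_force: [0.7, 1.8, 8.5]
finger_gap: 0.0162
finger_force: 24.2
```

```bash
python3 -c "
from fit import *
where()"
```

```text
t 17.5 box xyz [-40.2   6.1 254. ] F box [1.43 1.3  8.46] gap 16.2 rpy [179.8  -0.  115.9]
```

Emit:
jog_arm:
  deltas:
    - [[10, 0, -0.07, 0, 0, 0, 0], [10, 0, -0.07, 0, 0, 0, 0], [10, 0, -0.04, 0, 0, 0, 0], [10, 0, 0, 0, 0, 0, 0]]

```text
time_s: 17.9
eef_pos: [0.5625, 0.128, 0.2544]
ee_rot: [179.8, -0.0, 115.9]
contact_force: [-0.7, 2.3, 8.6]
finger_gap: 0.0166
finger_force: 24.2
```

Emit:
jog_arm:
  deltas:
    - [[10, 0, -0.05, 0, 0, 0, 0], [10, 0, -0.02, 0, 0, 0, 0], [10, 0, 0, 0, 0, 0, 0]]

```text
time_s: 18.2
eef_pos: [0.5607, 0.1272, 0.2544]
ee_rot: [179.8, -0.0, 115.9]
contact_force: [0.8, 2.0, 9.0]
finger_gap: 0.0159
finger_force: 24.2
```

```bash
python3 -c "
from fit import *
where()"
```

```text
t 18.2 box xyz [-47.7   6.  253.9] F box [1.62 1.41 9.05] gap 15.9 rpy [179.8  -0.  115.9]
```

Emit:
jog_arm:
  deltas:
    - [[10, 0, -0.05, 0, 0, 0, 0], [10, 0, 0, 0, 0, 0, 0]]

```text
time_s: 18.4
eef_pos: [0.5593, 0.1264, 0.2544]
ee_rot: [179.8, -0.0, 115.9]
contact_force: [0.8, 1.1, 8.6]
finger_gap: 0.0165
finger_force: 24.2
```

Emit:
jog_arm:
  deltas:
    - [[10, 0, -0.04, 0, 0, 0, 0], [10, 0, 0, 0, 0, 0, 0]]

```text
time_s: 18.6
eef_pos: [0.5582, 0.1259, 0.2544]
ee_rot: [179.8, -0.0, 115.9]
contact_force: [0.6, 2.1, 9.2]
finger_gap: 0.0159
finger_force: 24.2
```

```bash
python3 -c "
from fit import *
where()"
```

```text
t 18.6 box xyz [-50.5   6.  253.9] F box [1.43 1.65 9.16] gap 15.9 rpy [179.8  -0.  115.9]
```

Emit:
jog_arm:
  deltas:
    - [[10, 0, -0.04, 0, 0, 0, 0], [10, 0, 0, 0, 0, 0, 0]]

```text
time_s: 18.8
eef_pos: [0.5575, 0.1255, 0.2544]
ee_rot: [179.8, -0.0, 115.9]
contact_force: [0.7, 2.5, 8.3]
finger_gap: 0.0166
finger_force: 24.3
```

Emit:
jog_arm:
  deltas:
    - [[10, 0, -0.04, 0, 0, 0, 0], [10, 0, 0, 0, 0, 0, 0]]

```text
time_s: 19.0
eef_pos: [0.5572, 0.1254, 0.2544]
ee_rot: [179.7, -0.0, 115.9]
contact_force: [3.1, 2.4, 7.4]
finger_gap: 0.016
finger_force: 24.3
```

```bash
python3 -c "
from fit import *
where()"
```

```text
t 19.0 box xyz [-51.6   6.  253.9] F box [3.83 0.76 7.42] gap 16.0 rpy [179.7  -0.  115.9]
```

Emit:
jog_arm:
  deltas:
    - [[10, 0.06, -0.01, 0.008, 0, 0, 0], [10, 0.06, 0, 0.012, 0, 0, 0], [10, 0, 0, 0, 0, 0, 0]]
  force: 20

```text
time_s: 19.3
eef_pos: [0.5563, 0.1265, 0.254]
ee_rot: [179.6, 0.2, 115.9]
contact_force: [5.4, -1.1, 6.7]
finger_gap: 0.0159
finger_force: 24.2
```

```bash
python3 -c "
from fit import *
where()"
```

```text
t 19.3 box xyz [-51.8   7.4 253.5] F box [ 4.35 -3.42  6.69] gap 15.9 rpy [179.6   0.2 115.9]
```

Emit:
jog_arm:
  deltas:
    - [[10, 0.06, 0, 0.012, 0, 0, 0], [10, 0, 0, 0, 0, 0, 0]]

```text
time_s: 19.5
eef_pos: [0.5558, 0.1275, 0.2537]
ee_rot: [179.6, 0.2, 115.8]
contact_force: [6.2, -1.6, 7.6]
finger_gap: 0.0161
finger_force: 24.2
```

```bash
python3 -c "
from fit import *
where()"
```

```text
t 19.5 box xyz [-51.9   8.5 253.2] F box [ 4.8  -4.16  7.57] gap 16.1 rpy [179.6   0.2 115.8]
```

Emit:
jog_arm:
  deltas:
    - [[10, 0.06, 0.01, 0.013, 0, 0, 0], [10, 0, 0, 0, 0, 0, 0]]

```text
time_s: 19.7
eef_pos: [0.555, 0.1292, 0.2531]
ee_rot: [179.7, 0.2, 115.8]
contact_force: [5.9, -2.2, 6.3]
finger_gap: 0.016
finger_force: 24.2
```

```bash
python3 -c "
from fit import *
where()"
```

```text
t 19.7 box xyz [-51.9  10.4 252.6] F box [ 4.33 -4.55  6.27] gap 16.0 rpy [179.7   0.2 115.8]
```

Emit:
jog_arm:
  deltas:
    - [[10, 0.1, 0.02, 0.033, 0, 0, 0], [10, 0.1, 0, 0.033, 0, 0, 0], [10, 0.12, 0, 0.067, 0, 0, 0], [10, 0.12, 0, 0.067, 0, 0, 0], [10, 0, 0, 0, 0, 0, 0]]

```text
time_s: 20.2
eef_pos: [0.549, 0.1416, 0.2465]
ee_rot: [179.8, 0.2, 115.9]
contact_force: [4.9, -1.1, 4.7]
finger_gap: 0.0163
finger_force: 24.7
```

```bash
python3 -c "
from fit import *
where()"
```

```text
t 20.2 box xyz [-51.8  24.2 246. ] F box [ 3.9  -3.17  4.73] gap 16.3 rpy [179.8   0.2 115.9]
```

Emit:
jog_arm:
  deltas:
    - [[10, 0.1, 0.01, 0.08, 0, 0, 0], [10, 0.1, 0, 0.085, 0, 0, 0], [10, 0.09, 0, 0.11, 0, 0, 0], [10, 0.08, 0, 0.11, 0, 0, 0], [10, 0.05, 0, 0.1, 0, 0, 0], [10, 0, 0, 0, 0, 0, 0]]

```text
time_s: 20.8
eef_pos: [0.5426, 0.1545, 0.2316]
ee_rot: [179.9, 0.0, 115.9]
contact_force: [3.1, 1.7, 5.7]
finger_gap: 0.0163
finger_force: 23.3
```

```bash
python3 -c "
from fit import *
where()"
```

```text
t 20.8 box xyz [-51.8  38.5 231.1] F box [3.58 0.16 5.66] gap 16.3 rpy [179.9   0.  115.9]
```

Emit:
jog_arm:
  deltas:
    - [[24, 0, 0, 0, 0, 0, 0], [30, 0, 0, 0, 0, 0, 0], [30, 0, 0, -0.6, 0, 0, 0], [30, 0, 0, -0.7, 0, 0, 0], [20, 0, 0, -0.7, 0, 0, 0], [0, 0.15, 0, -0.2, 0, 0, 0], [0, 0, 0, 0, 0, 0, 0], [0, 0, 0, 0, 0, 0, 0], [0, 0, 0, 0, 0, 0, 0]]

```text
time_s: 21.7
eef_pos: [0.5391, 0.1581, 0.2959]
ee_rot: [-179.8, -0.0, 115.9]
contact_force: [0.2, -0.0, 0.0]
finger_gap: 0.0001
finger_force: 0.0
```

```bash
python3 -c "
from fit import *
where()"
```

```text
t 21.7 box xyz [-53.4  43.3 295.4] F box [ 0.14 -0.13  0.02] gap 0.1 rpy [-179.8   -0.   115.9]
```

Now press down from above, in small steps near the expected contact (TCP z ≈ 0.255).

Emit:
jog_arm:
  deltas:
    - [[0, 0, 0.03, 0.4, 0, 0, 0], [0, 0, 0, 0.4, 0, 0, 0], [0, 0, 0, 0.3, 0, 0, 0], [0, 0, 0, 0.15, 0, 0, 0], [0, 0, 0, 0.1, 0, 0, 0], [0, 0, 0, 0, 0, 0, 0]]

```text
time_s: 22.3
eef_pos: [0.5406, 0.1584, 0.2562]
ee_rot: [-180.0, 0.0, 115.9]
contact_force: [-1.0, 0.5, -0.3]
finger_gap: 0.0001
finger_force: 0.0
```

Emit:
jog_arm:
  deltas:
    - [[0, 0, 0, 0.1, 0, 0, 0], [0, 0, 0, 0.1, 0, 0, 0], [0, 0, 0, 0.08, 0, 0, 0], [0, 0, 0, 0, 0, 0, 0]]

```text
time_s: 22.7
eef_pos: [0.5408, 0.1586, 0.248]
ee_rot: [180.0, 0.0, 115.9]
contact_force: [0.7, 0.8, 0.1]
finger_gap: -0.0003
finger_force: 0.2
```

```bash
python3 -c "
from fit import *
where()"
```

```text
t 22.7 box xyz [-51.6  43.  247.5] F box [0.95 0.37 0.13] gap -0.3 rpy [180.    0.  115.9]
```

Emit:
jog_arm:
  deltas:
    - [[0, 0, 0, 0.1, 0, 0, 0], [0, 0, 0, 0.08, 0, 0, 0], [0, 0, 0, 0, 0, 0, 0]]

```text
time_s: 23.0
eef_pos: [0.5407, 0.1585, 0.2425]
ee_rot: [-180.0, 0.0, 115.9]
contact_force: [0.3, 0.3, 0.6]
finger_gap: 0.0
finger_force: 0.1
```

Emit:
jog_arm:
  deltas:
    - [[0, 0, 0, 0.08, 0, 0, 0], [0, 0, 0, 0.06, 0, 0, 0], [0, 0, 0, 0, 0, 0, 0]]

```text
time_s: 23.3
eef_pos: [0.5408, 0.1589, 0.2389]
ee_rot: [180.0, -0.0, 115.9]
contact_force: [-0.5, 0.5, 4.2]
finger_gap: 0.0001
finger_force: 2.0
```

```bash
python3 -c "
from fit import *
where()"
```

```text
t 23.3 box xyz [-51.5  43.3 238.3] F box [-0.18  0.69  4.17] gap 0.1 rpy [180.   -0.  115.9]
```

Emit:
jog_arm:
  deltas:
    - [[0, 0, 0, 0.05, 0, 0, 0], [0, 0, 0, 0, 0, 0, 0]]

```text
time_s: 23.5
eef_pos: [0.5409, 0.159, 0.2379]
ee_rot: [179.9, -0.0, 115.9]
contact_force: [-2.1, 0.9, 8.8]
finger_gap: -0.0
finger_force: 3.9
```

Emit:
jog_arm:
  deltas:
    - [[0, 0, 0, 0.04, 0, 0, 0], [0, 0, 0, 0, 0, 0, 0]]

```text
time_s: 23.7
eef_pos: [0.5411, 0.1591, 0.237]
ee_rot: [179.9, -0.0, 115.9]
contact_force: [-1.6, 0.8, 9.1]
finger_gap: -0.0001
finger_force: 4.6
```

Emit:
jog_arm:
  deltas:
    - [[0, 0, 0, -0.4, 0, 0, 0], [0, 0, 0, -0.8, 0, 0, 0], [0, 0, 0, -0.9, 0, 0, 0], [0, -0.9, 0, -0.9, 0, 0, 0], [0, -0.9, 0, -0.6, 0, 0, 0], [0, -0.9, 0, 0, 0, 0, 0], [0, -0.9, 0, 0, 0, 0, 0], [0, -0.9, 0, 0, 0, 0, 0], [0, -0.9, 0, 0, 0, 0, 0], [0, -0.9, 0, 0, 0, 0, 0]]

```text
time_s: 24.7
eef_pos: [0.6234, -0.0128, 0.3442]
ee_rot: [-180.0, 0.0, 115.9]
contact_force: [0.2, -0.9, -0.1]
finger_gap: 0.0002
finger_force: 0.0
```

```bash
sed -i 's/knob(np.r_\[p\[:4\],.06\],.01,0)/knob(np.r_[p[:4],.02],.041,1.5)/; s/\[.06,.005,0,0,0\]/[.02,.04,1.4,0,0]/; s/,260,300//' meas.py; python3 meas.py; ls pics
```

```text
t 24.7 box xyz [ -53.2 -147.2  343.6] F box [-0.23 -0.91 -0.08] gap 0.2 rpy [-180.     0.   115.9]
scene hatch_edge [([216.0, 178.2], 0.93)]
scene barrel [([221.5, 189.6], 0.68)]
scene knob [([199.7, 196.9], 0.6)]
scene keeper [([218.8, 167.2], 0.82)]
top hatch_edge [([204.9, 345.0], 0.59)]
top barrel [([191.9, 337.6], 0.76), ([214.4, 349.4], 0.64)]
top knob [([200.1, 321.6], 0.64)]
top keeper [([213.7, 346.3], 0.58)]
angle,travel,turn,dx,dy [ 2.630e-02  4.040e-02  1.448e+00 -1.000e-04 -3.000e-04] res [ 0.2  0.7  1.5 -1.8  1.5  0.  -0.6 -0.3  1.2  1.7  1.4  0.6 -0.1 -0.3]
knob box [-0.0519  0.0417  0.1612]
a.png
b.png
m108.png
m113.png
m252.png
o.png
s.png
t.png
```

View pics/m252.png

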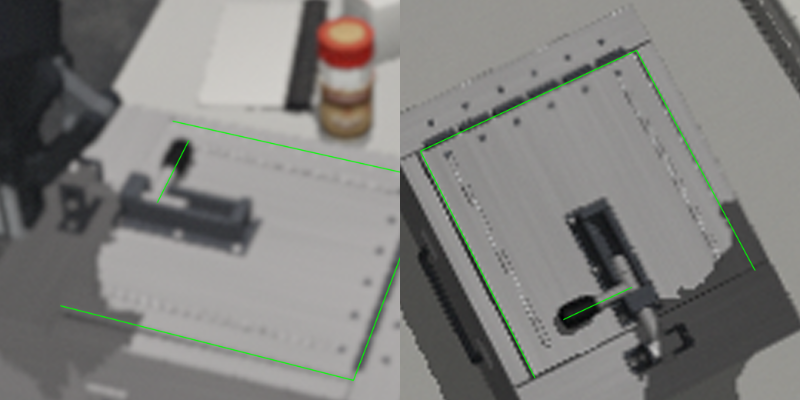

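Emit:
jog_arm:
  deltas:
    - [[0, 0.92, 0, 0, 0, 0, 0], [0, 0.92, 0, 0, 0, 0, 0], [0, 0.92, 0, 0, 0, 0, 0], [0, 0.92, 0, 0, 0, 0, 0], [0, 0.92, 0, 0, 0, 0, 0], [0, 0.92, 0, 0, 0, 0, 0], [0, 0.92, 0.02, 0, 0, 0, 0], [0, 0, 0, 0.8, 0, 0, 0], [0, 0, 0, 0.8, 0, 0, 0], [0, 0, 0, 0, 0, 0, 0]]

```text
time_s: 26.2
eef_pos: [0.5373, 0.1629, 0.2935]
ee_rot: [-179.6, -0.0, 116.0]
contact_force: [0.1, -0.2, 0.3]
finger_gap: 0.0001
finger_force: 0.0
```

Emit:
jog_arm:
  deltas:
    - [[0, 0, 0, 0.6, 0, 0, 0], [0, 0, 0, 0.5, 0, 0, 0], [0, 0, 0, 0.4, 0, 0, 0], [0, 0, 0, 0.2, 0, 0, 0], [0, 0, 0, 0, 0, 0, 0]]

```text
time_s: 26.7
eef_pos: [0.5393, 0.1627, 0.2447]
ee_rot: [-180.0, -0.0, 115.9]
contact_force: [0.4, 0.8, -0.2]
finger_gap: -0.0002
finger_force: 0.0
```

```bash
python3 -c "
from fit import *
where()"
```

```text
t 26.7 box xyz [-51.1  47.4 244.2] F box [ 0.72  0.49 -0.19] gap -0.2 rpy [-180.    -0.   115.9]
```

Emit:
jog_arm:
  deltas:
    - [[0, 0, 0, 0.1, 0, 0, 0], [0, 0, 0, 0.06, 0, 0, 0], [0, 0, 0, 0, 0, 0, 0]]

```text
time_s: 27.0
eef_pos: [0.5395, 0.1627, 0.2403]
ee_rot: [180.0, -0.0, 115.9]
contact_force: [-0.2, 0.4, -0.1]
finger_gap: 0.0001
finger_force: 0.0
```

Emit:
jog_arm:
  deltas:
    - [[0, 0, 0, 0.06, 0, 0, 0], [0, 0, 0, 0, 0, 0, 0]]

```text
time_s: 27.2
eef_pos: [0.5396, 0.1629, 0.2389]
ee_rot: [180.0, -0.0, 115.9]
contact_force: [-1.6, -0.2, 4.8]
finger_gap: 0.0002
finger_force: 2.2
```

Emit:
jog_arm:
  deltas:
    - [[0, 0, 0, 0.04, 0, 0, 0], [0, 0, 0, 0, 0, 0, 0]]

```text
time_s: 27.4
eef_pos: [0.5398, 0.163, 0.2381]
ee_rot: [179.9, -0.0, 115.9]
contact_force: [-1.8, 0.4, 6.9]
finger_gap: -0.0
finger_force: 3.6
```

Emit:
jog_arm:
  deltas:
    - [[0, 0, 0, -0.4, 0, 0, 0], [0, 0, 0, -0.8, 0, 0, 0], [0, 0, 0, -0.9, 0, 0, 0], [0, 0, 0, -0.9, 0, 0, 0], [0, 0, 0, -0.9, 0, 0, 0], [0, 0, 0, 0, 0, 0, 0], [0, 0, 0, 0, 0, 0, 0]]

```text
time_s: 28.1
eef_pos: [0.5395, 0.1627, 0.3549]
ee_rot: [179.9, 0.0, 115.9]
contact_force: [0.7, 0.5, -0.5]
finger_gap: 0.0002
finger_force: 0.0
```

```bash
python3 -c "
from fit import *
where(); print(env.close_job())"
```

```text
t 28.1 box xyz [-51.   47.3 354.4] F box [ 0.82  0.19 -0.46] gap 0.2 rpy [179.9   0.  115.9]
the job is handed in; nothing more can be done
None
```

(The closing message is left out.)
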